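Shut the laundry supply box with its hasp and pin

ROBOT

A 7-joint arm with a two-finger parallel gripper is mounted at the origin on the work surface. World frame = base frame: x ahead of the robot, y to its left, z up, the work surface at z = 0. Lengths are in m, angles in rad, forces in N, time in s.
With the tool pointing down it reaches from about 0.425 to 0.875 m from the base axis. Payload 4.7 kg.
Tool frame: the origin (TCP) lies at the very end of the fingers, on their centre line; the grasp point (between the pads) lies 19 mm behind it; z points along the fingers, y is the line along which they close (so a half turn about z gives the same grasp; the last joint's range is limited). The gripper opens to 87 mm and grips with 3 to 60 N. Pads are 19 mm wide; open, the fingers measure 117 mm over their backs; the gripper's body (75 mm by 190 mm) begins 51 mm behind the grasp point.
Start: joints at [1.35, 0.321, -0.07, 1.45, 0.023, 1.371, -0.057], TCP at [0.151, -0.632, 0.223] pointing down, gripper open.
Joint ranges: [-2.86, 2.86], [-0.3, 2.09], [-1.38, 1.24], [0.06, 2.45], [-1.56, 4.7], [0.09, 2.05], [-2.69, 2.69]. Speed limits (rad/s): [2.57, 2.57, 3.14, 3.14, 3.14, 3.14, 3.14].

INTERFACE

Orientations are given as a rotation vector (axis times angle).
In Python, from bench import ctrl, imaging, ticket gives the robot as it stands.
- The arm moves only by the tool jog_arm, never from a script. Its argument "rows" is text: rows parted by semicolons, each of 7 numbers parted by spaces: the shift along the tool's x, y, z in cm, then the turn, a rotation vector about the tool's x, y, z in rad, then the closure, from -1 (fully open) to 1 (shut), so that 0 is half open. A call has 1 to 5 rows; each row shifts and turns the commanded pose from where the row before left it, along the tool's axes as they then stand; what a row does not reach is not made up. A row lasts 1/8 s, in which the tool goes at most 62.5 mm and 10.7 degrees, less where a joint would pass 70% of its speed; a pose out of reach is approached as far as the arm can. A call with a gripper value outside its range is refused whole. The fingers move at their own pace and stop on an object; "force" is the grip in N (left out, the last holds). Time passes only in rows, so rows that do not move let the fingers close. It gives the time, the measured TCP pose, the force, the opening and the grip force at its end, in the units of the state.
- ctrl.get_state(): the state, without advancing time (a new reading comes with each control period).
- imaging.get_image(name): name is "scene" or "top" or "wrist"; returns a dict with "img" (480x640x3 uint8, blue, green, red), "vertical_fov" (degrees; the focal length in pixels is half the picture's height over the tangent of half this angle, whatever the lens; pixels are square), "cx", "cy" (the principal point, pixels), "k1" (the pictures are not rectified: a ray, as slopes to the right and down, at radius r is drawn at 1 + k1 r^2 times it, then the intrinsics apply), "origin" and "orientation" of the camera in the world. Camera axes: x right, y down, z forward; pixel columns grow to the right and rows downward; lengths in m; the calibration is good to about 2 mm. A picture is of the moment at which its call begins. There is no depth.
- ticket.close_job(): hands the job in; it is judged then, once.
The state is a dict: "time": time; "joint_positions": joint angles; "qd": joint speeds; "joint_torque": joint torques, N m; "position": TCP position; "tool_rot": TCP orientation; "ft_force": force on the tool from outside, world axes, zero at the start; "torque": the same for the moment, N m; "grip_width": opening from 0.0 (shut) to 1.0 (fully open); "grip_force": force on a finger pad.
Only numpy, scipy, OpenCV 4.12 (cv2) and the standard library are available. Lean on these libraries where they do the work, as an engineer would, in place of code of your own. Each camera call takes 0.05 s, during which the arm holds its last target. There are 200 camera calls.

TASK

The white tub stands in the way of the hasp on the laundry supply box: stand it upright in the shallow tray beside the box, without tipping it over. Then swing the hasp over and down until it hangs fully home against the front of the box with the staple through its slot, and after that drop the retaining pin from its wooden stand through the eye of the staple so that its head rests on the staple. Leave the bottle, the brush and the carton where they are.

Things in the scene. Friction and masses are not known exactly. Their poses are not given: they have to be found in the camera images.
- supply_box: Fixed grey box, 160 (x) x 240 (y) x 120 high (lid 246 wide in y), lid shut; origin at the centre of its underside. Its +x is the front, turned away from the robot; the front face is 80 mm from the origin. The hasp is hinged at the middle of the front's top edge; the staple sticks out of the front below it.
- hasp_hinge (a point): Middle of the hasp's hinge line, which runs along the box's y axis: 84 mm ahead (+x) of the box's origin (4 mm off the front face), 122 mm high; axes as the box's.
- hasp (a joint): Angle q of the hasp strap about its hinge line. 0: hanging down against the front, fully home; 1.57: level, out to the front (+x); 3.14: straight up; more: leaning back over the lid (stop at 4.25), as it starts. Its free end lies 84 sin q mm ahead of and 84 cos q mm below the hinge line. The stiff hinge (0.06 N m) keeps it where it is left.
- hasp_tip (a point): Middle of the free end edge of the hasp, a flat steel strap 46 mm wide (along y), 4 mm thick, 84 mm long from the hinge line. A slot 30 mm wide, 44 to 68 mm from the hinge line, passes over the staple; beyond it the strap is solid and can be pinched by its two side edges. It can be pressed home on its solid part above the staple, 20 to 30 mm below the hinge line (lower, a finger may catch in the slot).
- staple_eye (a point): Centre of the eye's mouth on the staple's top face, 75 mm high, 30 mm off the front face; axes as the box's. The staple is a level steel plate 6 mm thick, 26 mm wide (y), sticking out 42 mm from the front; the eye is an upright through hole 12 mm in diameter.
- pin: Steel retaining pin, upright; origin in the centre of the underside of its head, z up. Below: shank 8 mm diameter, 44 mm long with a tapered tip. Head: disc 22 mm diameter, 4 mm thick, then a black cylindrical grip 20 mm diameter up to 38 mm above the origin. About 60 g. Starts upright in the stand.
- pin_stand: Fixed wooden block 60 x 60 x 52 high, origin at the centre of its underside; the pin stands in its middle hole (13 mm wide, 49 mm deep), head on the block's top.
- tub: White closed cylindrical tub, 135 mm high, 54 mm diameter up to 105 mm (paper label round it), then a neck 44 mm and at the top a 16 mm high cap 48 mm in diameter; about 0.3 kg, z up, origin at the centre of its underside. Starts upright on the counter in front of the staple, where the hasp must swing.
- tray: Fixed white shallow tray, 190 (x) x 150 (y), rim 18 mm high, walls and floor 4 mm thick; origin at the centre of its underside. The bottle stands in its +x half; the -x half is free (a tub centred 40 mm to -x of the origin fits well).
- softener: Bystander: orange bottle with a blue cap, 58 mm diameter, 160 mm high, standing in the +x half of the tray; origin at the centre of its underside.
- brush: Bystander: wooden scrub brush 52 x 120 x 54 high, lying bristles down on the counter, off to the left (+y) of the tub; origin at the centre of its underside.
- carton: Bystander: carton 60 x 110 x 50 high on the counter, off to the right (-y) of the tub; origin at the centre of its underside.

How it is judged:
On the way, in this order (a step that is already met when the one before it is completed fails the run):
1. the tub stands upright in the tray, let go (x of tub in the frame of tray between -0.075 and 0.075 m and y of tub in the frame of tray between -0.055 and 0.055 m and z of tub in the frame of tray below 0.012 m and angle between tub's own z axis and vertical below 0.12 rad and contact force between tub and the fingers below 0.1 N and linear speed of tub below 0.03 m/s), for 0.2 s.
2. the hasp hangs home over the staple, the pin not yet in the eye (value of joint hasp below 0.1 rad and not (horizontal distance between pin and staple_eye below 0.008 m and z of pin in the frame of staple_eye below 0.03 m)), for 0.2 s.
3. the pin is through the eye, its head on the staple, let go, the hasp still home (value of joint hasp below 0.1 rad and horizontal distance between pin and staple_eye below 0.005 m and z of pin in the frame of staple_eye between -0.004 and 0.004 m and angle between pin's own z axis and vertical below 0.15 rad and contact force between pin and the fingers below 0.1 N and linear speed of pin below 0.03 m/s), for 0.2 s.
At the end, for the whole second after the job is handed in: The tub stands upright (within 0.12 rad) inside the tray, on its floor; the hasp is within 0.10 rad of fully down; the pin stands in the staple's eye, within 5 mm of its centre, upright within 0.15 rad, its head's underside within 4 mm of the staple's top; all at rest and let go (all of step 1 and all of step 3); the robot touches nothing.
It fails at once if the tub is tipped over (more than 0.8 rad) (angle between tub's own z axis and vertical above 0.8 rad).
It fails at once if the softener is moved by more than 40 mm or knocked over (distance of softener from where it was at the start of the episode above 0.04 m or angle between softener's own z axis and vertical above 0.5 rad).
It fails at once if the carton is moved by more than 40 mm or knocked over (distance of carton from where it was at the start of the episode above 0.04 m or angle between carton's own z axis and vertical above 0.5 rad).
It fails at once if the brush is moved by more than 40 mm (distance of brush from where it was at the start of the episode above 0.04 m).
It also fails if it takes over 72 s, if anything falls off the work surface, if the arm or the gripper's body presses on something with over 40 N, if the wrist force passes 120 N, or if a joint passes its speed limit or range.

## Working session

There is one attempt and no reset: what is moved stays moved. The work goes in short steps, Python scripts to look and compute and a tool call to move; the robot and the scene stay as the last step left them, time stands still between calls to the robot, and variables do not carry over. Pictures are saved under pics/ and viewed, at most 10 in all, crops included, and the job is handed in when it is done.

Besides the shell and the picture viewer there is one more tool, called after "Request:" as name(argument=value, ...) on one line, values as JSON. jog_arm: Moves the arm, as the interface text tells. Its arguments: {"type":"object","properties":{"rows":{"type":"string"},"force":{"type":"number"}},"required":["rows"]}

```bash
ls; mkdir -p pics; python3 - <<'E'
from bench import ctrl, imaging
import cv2
for n in ("scene","top"):
    d=imaging.get_image(n); cv2.imwrite(f"pics/{n}0.png",d["img"])
    print(n,{k:v for k,v in d.items() if k!="img"})
print(ctrl.get_state())
E
```

```text
pics
scene {'vertical_fov': 48.872452794272945, 'cx': 324.96259632560816, 'cy': 246.3018575629069, 'k1': -0.14207018240602864, 'origin': array([ 1.00926156, -0.61619987,  0.81381562]), 'orientation': array([-2.23206773, -0.68771263,  0.3165893 ])}
top {'vertical_fov': 52.0533617067156, 'cx': 317.24082057526647, 'cy': 244.81592828156417, 'k1': 0.04250052636362777, 'origin': array([ 0.40143449, -0.01768955,  1.08599188]), 'orientation': array([-2.1214436 ,  2.14042682, -0.17987084])}
{'time': 0.1, 'joint_positions': array([ 1.35010327,  0.32175912, -0.07007887,  1.4515839 ,  0.02259607,
        1.37078552, -0.05687433]), 'qd': array([ 0.00156127, -0.00150949,  0.00062317, -0.00300365, -0.00088987,
        0.00091836,  0.00033111]), 'joint_torque': array([-1.16216102e-03, -4.92574275e+01, -4.05944958e-01, -3.13400710e+01,
       -6.41134917e-02,  3.94191826e-02,  3.79368362e-05]), 'position': array([ 0.15104988, -0.63168546,  0.22154867]), 'tool_rot': array([-3.11824794e+00, -3.67838221e-01,  4.64637183e-04]), 'ft_force': array([-0.29536458, -0.19236026,  0.35459864]), 'torque': array([ 0.00827806,  0.04574033, -0.00077088]), 'grip_force': 0.0, 'grip_width': 1.000236800969624}
```

View pics/scene0.png

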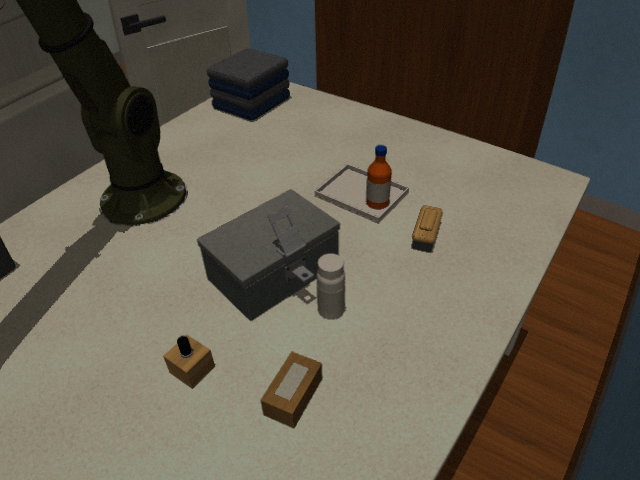

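View pics/top0.png

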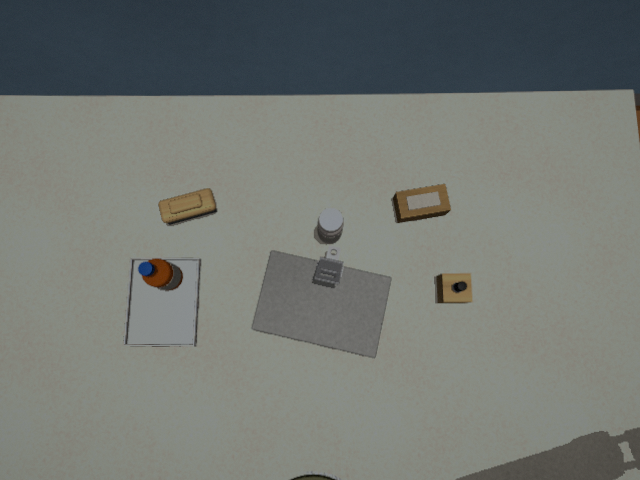

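Top view: tub cap (330,220), box lid corners (270,252), (391,272), (376,356), (253,331), hasp (327,272), staple eye (333,252), pin (460,287), tray (127..200, 259..346). Scene view: tub cap (331,264), staple eye (305,272), pin grip (184,346), tray corners (348,168), (407,187), (376,218), (316,192).

```bash
cat > h.py <<'E'
import numpy as np, cv2
from scipy.spatial.transform import Rotation as R
from bench import ctrl, imaging
def cam(n,save=None):
    d=imaging.get_image(n)
    if save: cv2.imwrite(f"pics/{save}.png",d["img"])
    return d
def ray(d,px):
    f=240/np.tan(np.radians(d["vertical_fov"])/2)
    K=np.array([[f,0,d["cx"]],[0,f,d["cy"]],[0,0,1.]])
    u=cv2.undistortPoints(np.array([[px]],float),K,np.array([d["k1"],0,0,0,0.]))[0,0]
    v=R.from_rotvec(d["orientation"]).apply([u[0],u[1],1]); return d["origin"],v/np.linalg.norm(v)
def plane(d,px,z):
    o,v=ray(d,px); return o+v*(z-o[2])/v[2]
def tri(*obs):
    A=np.zeros((3,3));b=np.zeros(3)
    rs=[ray(d,p) for d,p in obs]
    for o,v in rs:
        P=np.eye(3)-np.outer(v,v);A+=P;b+=P@o
    x=np.linalg.solve(A,b)
    return x,max(np.linalg.norm((np.eye(3)-np.outer(v,v))@(x-o)) for o,v in rs)
def proj(d,X):
    f=240/np.tan(np.radians(d["vertical_fov"])/2)
    p=R.from_rotvec(d["orientation"]).inv().apply(np.asarray(X)-d["origin"]);u=p[:2]/p[2]
    return u*(1+d["k1"]*(u@u))*f+[d["cx"],d["cy"]]
def totool(delta):
    return 100*R.from_rotvec(ctrl.get_state()["tool_rot"]).inv().apply(delta)
E
python3 - <<'E'
from h import *
np.set_printoptions(precision=4,suppress=True)
t=cam("top");s=cam("scene")
for n,a,b in [("tubcap",(330,217),(331,261)),("eye",(333,252),(305,272)),("pin top",(460,286),(183,340)),("lid -y+x",(391,272),(252,301)),("lid +y+x",(270,252),(339,231)),("lid+y-x",(253,331),(291,195)),("lid -y-x",(376,356),(202,241)),
 ("tray1",(200,259),(376,218)),("tray2",(127,259),(407,187)),("tray3",(126,346),(348,168)),("tray4",(196,346),(316,192)),("hasp tip?",(327,285),(278,211))]:
    print(n,*tri((t,a),(s,b)))
for n,p,z in [("cartonc",(423,202),.05),("brush",(187,206),.054),("bottlecap",(147,269),.16),("tubtop",(330,217),.135)]: print(n,plane(t,p,z))
for c in [(391,272),(270,252),(253,331),(376,356)]: print(plane(t,c,.12))
w=cam("wrist","w0");print(w["origin"],w["orientation"],w["vertical_fov"])
E
```

```text
tubcap [ 0.6197 -0.0422  0.1395] 0.0008127487800602735
eye [ 0.5601 -0.0478  0.0813] 0.0008630478638757267
pin top [ 0.4865 -0.3041  0.0872] 0.00018413345775318565
lid -y+x [ 0.5197 -0.1644  0.0793] 0.0036525313235930574
lid +y+x [0.5577 0.0798 0.0944] 0.001266229791167823
lid+y-x [0.4021 0.114  0.1004] 0.0025007037571662468
lid -y-x [ 0.355  -0.1227  0.1157] 0.005825429442841361
tray1 [0.5561 0.2408 0.0182] 0.0006201838363368474
tray2 [0.5571 0.4    0.0133] 0.002323905373876793
tray3 [0.3735 0.3987 0.0012] 0.0022320217198392098
tray4 [0.3728 0.247  0.0136] 0.0036657676645168616
hasp tip? [ 0.4848 -0.0304  0.1877] 0.004181171088342612
cartonc [ 0.6723 -0.2456  0.05  ]
brush [0.6671 0.2641 0.054 ]
bottlecap [0.5179 0.3058 0.16  ]
tubtop [ 0.6213 -0.0418  0.135 ]
[ 0.5125 -0.161   0.12  ]
[0.5546 0.0781 0.12  ]
[0.4003 0.1097 0.12  ]
[ 0.3513 -0.1265  0.12  ]
[ 0.2268 -0.614   0.3846] [ 2.2812 -1.8002 -0.2617] 62.13075340476729
```

Request:
jog_arm(rows="0 0 -1.3 0 0 0.143 -1;0 0 -1.3 0 0 0.143 -1;0 0 -1.3 0 0 0.143 -1")

```text
time: 0.62
position: [0.1512, -0.6321, 0.2617]
tool_rot: [-3.126, 0.312, 0.0]
ft_force: [-0.4, 0.0, -0.4]
grip_width: 1.001
grip_force: 0.0
```

Request:
jog_arm(rows="2.6 -4.75 0 0 0 0 -1;2.6 -4.75 0 0 0 0 -1;2.6 -4.75 0 0 0 0 -1;2.6 -4.75 0 0 0 0 -1;2.6 -4.75 0 0 0 0 -1")

```text
time: 1.25
position: [0.3255, -0.4227, 0.2617]
tool_rot: [3.126, -0.305, 0.0]
ft_force: [0.4, -0.8, 0.1]
grip_width: 0.998
grip_force: 0.0
```

Request:
jog_arm(rows="2.6 -4.75 0 0 0 0 -1;2.6 -4.75 0 0 0 0 -1;2.6 -4.75 0 0 0 0 -1;0 0 0 0 0 0 -1;0 0 0 0 0 0 -1")

```text
time: 1.88
position: [0.4282, -0.2999, 0.2615]
tool_rot: [3.126, -0.305, -0.001]
ft_force: [0.3, -0.8, 0.2]
grip_width: 0.998
grip_force: 0.0
```

```bash
python3 - <<'E'
from h import *
np.set_printoptions(precision=4,suppress=True)
st=ctrl.get_state();print(st["position"],st["joint_positions"]);Rt=R.from_rotvec(st["tool_rot"]);print(Rt.as_matrix())
w=cam("wrist","w1");C=R.from_rotvec(w["orientation"]).as_matrix();print(w["origin"],C[:,2])
print("cam in tool",Rt.inv().apply(w["origin"]-st["position"]),Rt.inv().apply(C.T))
for n,X in [("pin",(.4865,-.304,.09)),("eye",(.56,-.048,.075))]: print(n,proj(w,X))
E
```

```text
[ 0.4282 -0.2999  0.2615] [ 0.8835  0.048  -0.3341  1.6947  0.0169  1.4018 -1.2181]
[[ 0.9812 -0.193  -0.0007]
 [-0.193  -0.9812 -0.0006]
 [-0.0005  0.0008 -1.    ]]
[ 0.5046 -0.3148  0.4242] [-0.2781  0.0542 -0.959 ]
cam in tool [ 0.0778 -0.     -0.1628] [[-0.0004  1.      0.0001]
 [-0.9592 -0.0004 -0.2829]
 [-0.2829 -0.0002  0.9592]]
pin [310.7785 142.8921]
eye [ -3.1113 115.079 ]
```

View pics/w1.png

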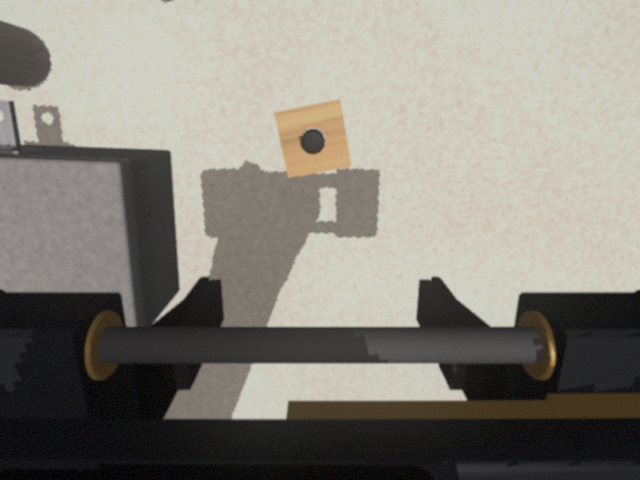

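Pin head (312,141), stand corners (276,112), (340,100), (350,166), (288,178), as predicted. On to above the staple.

Request:
jog_arm(rows="0.65 -6 0 0 0 0 -1;0.65 -6 0 0 0 0 -1;0.65 -6 0 0 0 0 -1;0.65 -6 0 0 0 0 -1;0 0 0 0 0 0 -1")

```text
time: 2.55
position: [0.5012, -0.0647, 0.2619]
tool_rot: [-3.126, 0.294, -0.001]
ft_force: [-0.9, -1.1, 0.1]
grip_width: 1.001
grip_force: 0.0
```

```bash
python3 - <<'E'
from h import *
np.set_printoptions(precision=4,suppress=True)
st=ctrl.get_state();print(st["position"])
w=cam("wrist","w2");print(w["origin"])
for n,X in [("tub",(.62,-.042,.137)),("eye",(.56,-.048,.075)),("hasp",(.484,-.03,.187))]: print(n,proj(w,X))
E
```

```text
[ 0.5012 -0.0647  0.2619]
[ 0.5775 -0.0793  0.4247]
tub [253.8138  64.1988]
eye [288.3365 146.1045]
hasp [272.1517 281.6033]
```

View pics/w2.png

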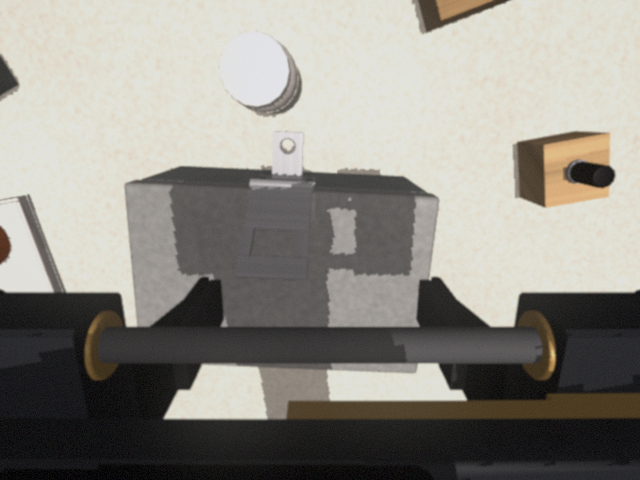

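Tub cap circle centre ≈(255,69), staple eye (288,145), lid front corners (127,183), (437,197), hasp tip edge (234,274)–(308,278), hinge (250,182)–(315,182).

```bash
python3 - <<'E'
from h import *
np.set_printoptions(precision=4,suppress=True)
w=cam("wrist");t=cam("top");s=cam("scene")
def circ(d,X,r=45):  # bright blob near predicted point
    p=proj(d,X);return p
a=plane(w,(127,183),.12);b=plane(w,(437,197),.12);print(a,b,np.linalg.norm(a-b),np.arctan2(-(a-b)[0],(a-b)[1]))
print("eye",plane(w,(288,145),.075),tri((w,(288,145)),(t,(333.5,252)),(s,(305,272))))
print("tub",plane(w,(255,69),.135),tri((w,(255,69)),(t,(330,217)),(s,(331,261))))
print("tip",plane(w,(271,276),.197),"hinge",plane(w,(282,182),.122))
print("pin",plane(w,(603,175),.09))
# eye by blob: dark hole/bright spot inside staple
g=cv2.cvtColor(w["img"],cv2.COLOR_BGR2GRAY)
c=cv2.HoughCircles(g[20:120,200:310],cv2.HOUGH_GRADIENT,1,50,param1=80,param2=12,minRadius=28,maxRadius=45);print("cap",c)
c=cv2.HoughCircles(cv2.resize(g[128:165,270:306],None,fx=4,fy=4,interpolation=2),cv2.HOUGH_GRADIENT,1,50,param1=80,param2=12,minRadius=20,maxRadius=45);print("eye",c)
E
```

```text
[0.5583 0.0714 0.12  ] [ 0.5018 -0.1612  0.12  ] 0.23934354448605483 -0.2382273675391111
eye [ 0.5602 -0.0522  0.075 ] (array([ 0.5606, -0.0503,  0.0829]), np.float64(0.0026217109733644764))
tub [ 0.6165 -0.0463  0.135 ] (array([ 0.6185, -0.0438,  0.1392]), np.float64(0.003981083676051632))
tip [ 0.4912 -0.036   0.197 ] hinge [ 0.5364 -0.046   0.122 ]
pin [ 0.4865 -0.3087  0.09  ]
cap [[[49.5 54.5 34.3]]]
eye [[[55.5 70.5 34.9]]]
```

Request:
jog_arm(rows="5.5 -2.15 0 0 0 0 -1;5.55 -2.15 0 0 0 0 -1;0 0 4 0 0 0 -1;0 0 4 0 0 0 -1;0 0 0 0 0 0 -1", force=20)

```text
time: 3.38
position: [0.6145, -0.0509, 0.1776]
tool_rot: [3.126, -0.31, -0.012]
ft_force: [-0.4, -0.1, -0.0]
grip_width: 1.001
grip_force: 0.0
```

```bash
python3 - <<'E'
from h import *
st=ctrl.get_state();print(st["position"])
w=cam("wrist","w3");print(proj(w,st["position"]),proj(w,(.618,-.044,.135)))
E
```

```text
[ 0.6144545  -0.05090744  0.17760151]
[319.93829902 299.1289569 ] [306.15345133 261.12388771]
```

View pics/w3.png

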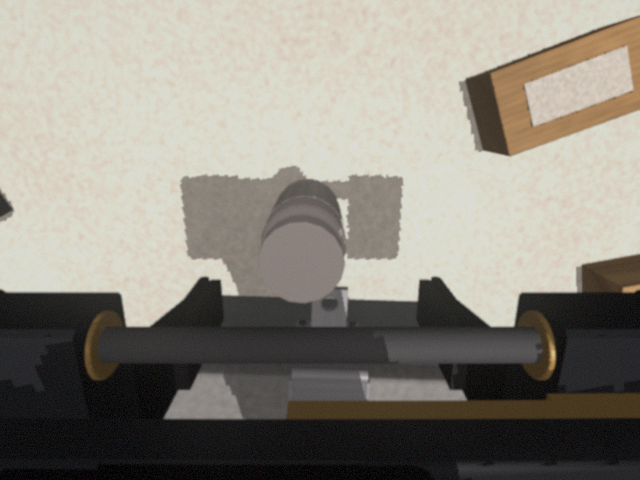

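Cap centre (302,261), about 1 cm left of the finger centre; correcting and going down.

Request:
jog_arm(rows="0.25 -1 0 0 0 0 -1;0 0 3.5 0 0 0 -1;0 0 3.5 0 0 0 -1;0 0 3.5 0 0 0 -1;0 0 0 0 0 0 -1")

```text
time: 4.05
position: [0.6207, -0.0385, 0.0759]
tool_rot: [3.127, -0.304, -0.004]
ft_force: [0.5, 0.1, 0.3]
grip_width: 0.996
grip_force: 0.0
```

Request:
jog_arm(rows="0 0 0 0 0 0 1;0 0 0 0 0 0 1;0 0 0 0 0 0 1;0 0 0 0 0 0 1;0 0 0 0 0 0 1", force=20)

```text
time: 4.68
position: [0.6219, -0.0393, 0.0771]
tool_rot: [3.126, -0.305, 0.001]
ft_force: [0.0, 0.2, 2.8]
grip_width: 0.611
grip_force: 19.8
```

Request:
jog_arm(rows="0 0 -2 0 0 0 1;0 0 -4 0 0 0 1;0 0 -4 0 0 0 1;0 0 -4 0 0 0 1;0 0 -4 0 0 0 1")

```text
time: 5.3
position: [0.6212, -0.0383, 0.2587]
tool_rot: [-3.127, 0.304, -0.0]
ft_force: [1.7, 0.2, -2.4]
grip_width: 0.61
grip_force: 19.8
```

Request:
jog_arm(rows="0 0 0 0 0 -0.1 1;0 0 0 0 0 -0.1 1;-2 -4 0 0 0 0 1;-2 -4 0 0 0 0 1;-2 -4 0 0 0 0 1")

```text
time: 5.92
position: [0.5598, 0.0826, 0.2573]
tool_rot: [-3.141, -0.01, -0.0]
ft_force: [1.3, 0.3, -3.5]
grip_width: 0.612
grip_force: 19.8
```

Request:
jog_arm(rows="-2 -4 0 0 0 0 1;-2 -4 0 0 0 0 1;-2 -4 0 0 0 0 1;-2 -4 0 0 0 0 1;0 0 0 0 0 0 1")

```text
time: 6.55
position: [0.4767, 0.2456, 0.2578]
tool_rot: [-3.14, -0.023, -0.0]
ft_force: [-0.2, -0.6, -2.1]
grip_width: 0.613
grip_force: 19.8
```

```bash
python3 - <<'E'
from h import *
np.set_printoptions(precision=4,suppress=True)
st=ctrl.get_state();print(st["position"],st["joint_positions"],st["grip_width"])
t=cam("top","t1");s=cam("scene")
# tray corners refined: inner white floor / outline in top view
for c in [(200,259),(127,259),(126,346),(196,346)]: print(plane(t,c,.018))
b=cv2.inRange(cv2.cvtColor(t["img"],cv2.COLOR_BGR2HSV),(3,150,60),(15,255,255)); 
m=cv2.moments(b,True);print("bottle px",m["m10"]/m["m00"],m["m01"]/m["m00"])
cv2.imwrite("pics/t1c.png",cv2.resize(t["img"][220:380,90:290],None,fx=3.5,fy=3.5,interpolation=2))
print(totool(np.array([.425,.322,0])-st["position"]))
E
```

```text
[0.4767 0.2456 0.2578] [ 0.2652  0.1254 -0.8503  1.6573  0.0943  1.4009 -2.1529] 0.6126106879990225
[0.5566 0.2413 0.018 ]
[0.5582 0.3998 0.018 ]
[0.3723 0.3907 0.018 ]
[0.3703 0.2434 0.018 ]
bottle px 508.7283950617284 159.22222222222223
[-5.1326 -7.7031 25.7677]
```

View pics/t1c.png

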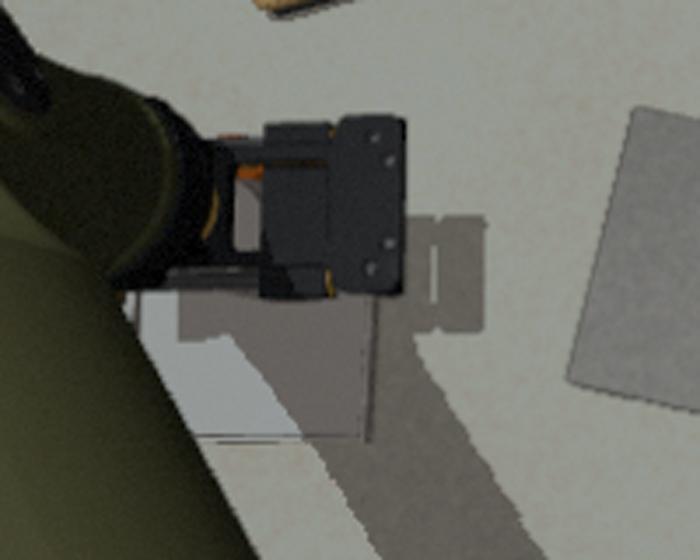

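Request:
jog_arm(rows="-2.6 -3.7 0 0 0 0 1;-2.6 -3.7 0 0 0 0 1;0 0 4 0 0 0 1;0 0 4 0 0 0 1;0 0 0 0 0 0 1")

```text
time: 7.28
position: [0.4265, 0.3112, 0.1739]
tool_rot: [3.138, 0.006, -0.009]
ft_force: [-0.1, -0.3, -2.1]
grip_width: 0.613
grip_force: 19.8
```

Request:
jog_arm(rows="-0.2 -0.8 2 0 0 0 1;0 0 2 0 0 0 1;0 0 2 0 0 0 1;0 0 0 0 0 0 1;0 0 0 0 0 0 1")

```text
time: 7.9
position: [0.4257, 0.3223, 0.1168]
tool_rot: [-3.141, -0.009, -0.0]
ft_force: [-0.2, 0.4, -2.4]
grip_width: 0.611
grip_force: 19.8
```

```bash
python3 - <<'E'
from h import *
st=ctrl.get_state();print(st["position"],R.from_rotvec(st["tool_rot"]).as_matrix()[:,2])
w=cam("wrist","w4");t=cam("top");s=cam("scene","s4")
cv2.imwrite("pics/s4c.png",cv2.resize(s["img"][100:260,260:460],None,fx=3.5,fy=3.5,interpolation=2))
E
```

```text
[0.42565674 0.32229713 0.11675682] [ 2.19180480e-04  3.11794918e-04 -9.99999927e-01]
```

View pics/s4c.png

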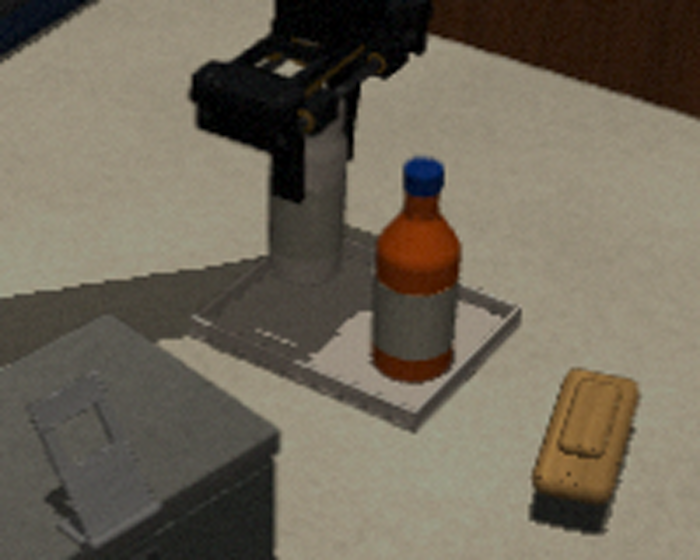

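The tub hangs upright above the free -x half of the tray, clear of the bottle. Lowering.

Request:
jog_arm(rows="0 0 1.5 0 0 0 1;0 0 1.2 0 0 0 1;0 0 0.7 0 0 0 1;0 0 0 0 0 0 1;0 0 0 0 0 0 1")

```text
time: 8.68
position: [0.4254, 0.3223, 0.0826]
tool_rot: [-3.141, -0.009, 0.0]
ft_force: [0.0, 0.0, -2.4]
grip_width: 0.613
grip_force: 19.9
```

Request:
jog_arm(rows="0 0 0.2 0 0 0 1;0 0 0 0 0 0 1;0 0 0 0 0 0 1")

```text
time: 9.05
position: [0.4257, 0.3223, 0.0809]
tool_rot: [-3.141, -0.009, -0.001]
ft_force: [-0.4, -0.1, 0.1]
grip_width: 0.612
grip_force: 19.9
```

Request:
jog_arm(rows="0 0 0 0 0 0 -1;0 0 0 0 0 0 -1;0 0 0 0 0 0 -1;0 0 0 0 0 0 -1;0 0 0 0 0 0 -1")

```text
time: 9.68
position: [0.4254, 0.3221, 0.0805]
tool_rot: [3.142, 0.009, -0.0]
ft_force: [-0.5, 0.2, -0.2]
grip_width: 0.987
grip_force: 0.0
```

Request:
jog_arm(rows="0 0 -3 0 0 0 -1;0 0 -4 0 0 0 -1;0 0 -4 0 0 0 -1;0 0 -4 0 0 0 -1;0 0 -3 0 0 0 -1")

```text
time: 10.3
position: [0.4256, 0.3224, 0.2624]
tool_rot: [-3.141, -0.009, -0.003]
ft_force: [0.5, 0.2, 0.2]
grip_width: 0.999
grip_force: 0.0
```

Request:
jog_arm(rows="0 0 0 0 0 0.11 1;0 0 0 0 0 0.11 1;1.4 4.8 0 0 0 0 1;1.4 4.8 0 0 0 0 1;1.4 4.8 0 0 0 0 1")

```text
time: 10.92
position: [0.4357, 0.171, 0.2606]
tool_rot: [3.123, -0.335, 0.001]
ft_force: [1.1, -0.8, -0.8]
grip_width: 0.515
grip_force: 0.0
```

Request:
jog_arm(rows="1.4 4.8 0 0 0 0 1;1.4 4.8 0 0 0 0 1;1.4 4.8 0 0 0 0 1;1 4.5 0 0 0 0 1;0 0 0 0 0 0 1")

```text
time: 11.55
position: [0.4461, -0.0273, 0.2602]
tool_rot: [3.122, -0.347, -0.001]
ft_force: [0.3, 1.1, -0.0]
grip_width: 0.017
grip_force: 0.0
```

```bash
python3 - <<'E'
from h import *
np.set_printoptions(precision=4,suppress=True)
st=ctrl.get_state();print(st["position"],st["joint_positions"],R.from_rotvec(st["tool_rot"]).as_matrix()[:,0])
w=cam("wrist","w5");t=cam("top","t5");s=cam("scene","s5")
print(w["origin"])
for n,X in [("eye",(.56,-.049,.075)),("tip",(.491,-.035,.19)),("tcp",st["position"])]: print(n,proj(w,X),proj(s,X))
H=cv2.cvtColor(t["img"],cv2.COLOR_BGR2HSV)
cv2.imwrite("pics/s5c.png",cv2.resize(s["img"][110:310,180:440],None,fx=3,fy=3,interpolation=2))
cv2.imwrite("pics/a.png",np.hstack([cv2.resize(w["img"][40:340,120:520],(480,360)),cv2.resize(s["img"][110:310,260:440],(320,360))]))
E
```

```text
[ 0.4461 -0.0273  0.2602] [ 0.5507 -0.125  -0.4982  1.8481 -0.0597  1.4043 -1.7263] [ 0.9756 -0.2196 -0.0005]
[ 0.5221 -0.0442  0.423 ]
eye [314.898   68.9832] [304.2592 274.7095]
tip [315.772  175.4277] [276.7634 212.8066]
tcp [319.9043 299.1205] [257.6282 172.4847]
```

View pics/a.png

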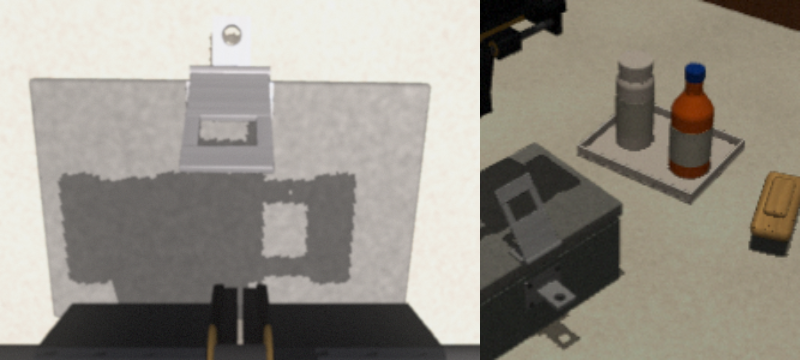

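Left: eye at (312.5,68.3), lid front corners (145,106)–(478,110), hasp tip centre (309,181) full-frame; right: tub stands upright in the tray.

```bash
python3 - <<'E'
from h import *
np.set_printoptions(precision=4,suppress=True)
w=cam("wrist")
w2=dict(w);  # pose of w2 from saved tool pose
st=ctrl.get_state()
T=R.from_rotvec(st["tool_rot"]); rel=T.inv().apply(w["origin"]-st["position"]); relR=T.inv()*R.from_rotvec(w["orientation"])
T2=R.from_rotvec([-3.126,0.294,-0.001]); w2["origin"]=np.array([.5775,-.0793,.4247]); w2["orientation"]=(T2*relR).as_rotvec()
print("eye2",tri((w,(312.5,68.3)),(w2,(288,145))),plane(w,(312.5,68.3),.075))
a,b=plane(w,(145,105.8),.12),plane(w,(478,110),.12); print(a,b,(a+b)/2,np.linalg.norm(a-b),np.arctan2(-(a-b)[0],(a-b)[1]))
print("tip",tri((w,(309,181)),(w2,(271,276))))
print("hinge",plane(w,(311.5,95.8),.124))
E
```

```text
eye2 (array([ 0.5618, -0.0437,  0.0597]), np.float64(0.0030549163492116964)) [ 0.5617 -0.0409  0.075 ]
[0.5578 0.0837 0.12  ] [ 0.5037 -0.1523  0.12  ] [ 0.5308 -0.0343  0.12  ] 0.24217895580590304 -0.22550275646192092
tip (array([ 0.4863, -0.0262,  0.1791]), np.float64(0.0023854492420880423))
hinge [ 0.5385 -0.036   0.124 ]
```

```bash
python3 - <<'E'
from h import *
np.set_printoptions(precision=4,suppress=True)
w=cam("wrist","w6");st=ctrl.get_state();print(st["position"],w["origin"],st["qd"])
a=cv2.imread("pics/w5.png")
T=a[50:90,290:340]; r=cv2.matchTemplate(w["img"],T,cv2.TM_CCOEFF_NORMED);_,v,_,l=cv2.minMaxLoc(r);print("shift",v,l[0]-290,l[1]-50)
g=cv2.cvtColor(w["img"],cv2.COLOR_BGR2GRAY)[50:95,285:345]
for row in g[8:32:1,10:46]: print("".join("%4d"%x for x in row[::1]))
E
```

```text
[ 0.4466 -0.0218  0.2606] [ 0.5226 -0.0382  0.4233] [-0.0033  0.0012  0.0022 -0.0004  0.0047 -0.0005  0.0031]
shift 0.9543887972831726 8 -1
 236 238 238 238 237 238 238 237 237 238 236 238 239 239 238 238 239 239 239 240 238 239 238 234 232 233 233 233 234 236 237 239 239 239 238 239
 236 238 235 237 238 238 238 239 238 238 238 239 240 239 239 239 238 239 240 239 238 235 228 221 206 203 201 200 208 222 230 237 237 238 239 238
 236 236 237 237 238 237 238 237 238 236 238 238 239 239 238 239 238 239 240 239 234 220 198 176 164 162 161 160 159 172 200 225 236 238 237 238
 237 237 237 237 237 238 237 237 237 238 237 239 238 238 239 239 239 239 239 233 217 186 169 165 174 178 179 170 163 153 163 195 225 237 238 238
 237 238 237 237 237 237 239 238 239 236 237 239 239 240 239 238 239 239 233 219 179 164 179 207 220 222 222 221 214 195 168 164 198 227 236 238
 238 237 238 236 238 238 238 238 239 238 238 238 239 239 238 239 240 237 224 195 169 181 214 230 234 235 234 234 231 226 200 166 172 209 231 238
 238 238 238 237 237 237 238 239 237 238 238 238 239 240 239 239 240 235 211 177 182 211 2
[... 1819 characters left out ...]
 224 188 163 181 225 236 240 240 238 239 238 239 239 239 239 236 232 222 220 211 206 213 220 228 234 237 239 240 239 239
 235 235 236 235 235 228 203 173 157 181 225 238 238 240 239 238 239 238 239 239 240 238 238 235 235 232 234 232 235 237 238 239 239 239 238 238
 233 234 234 234 233 225 195 162 153 179 225 238 239 240 238 239 238 237 238 239 239 239 238 239 239 239 237 240 239 240 239 240 239 240 238 239
 234 235 233 234 233 223 191 159 152 182 224 238 240 240 240 238 240 239 240 238 239 240 239 239 239 239 240 238 240 238 239 239 237 239 239 239
 233 234 232 233 231 225 198 165 156 179 224 238 238 237 238 238 239 238 239 238 239 240 240 238 239 239 239 237 239 239 239 238 237 238 240 239
```

```bash
cat >> h.py <<'E'
def eyepx(w,X,h=28):
    p=proj(w,X).round().astype(int); g=cv2.cvtColor(w["img"],cv2.COLOR_BGR2GRAY)[p[1]-h:p[1]+h,p[0]-h:p[0]+h]
    b=(g<210).astype(np.uint8); n,l,s,c=cv2.connectedComponentsWithStats(b)
    i=min((i for i in range(1,n) if 60<s[i,4]<900 and abs(s[i,2]-s[i,3])<6),key=lambda i:np.hypot(*(c[i]-h)),default=None)
    return None if i is None else (s[i,0]+(s[i,2]-1)/2+p[0]-h, s[i,1]+(s[i,3]-1)/2+p[1]-h, s[i,2], s[i,3])
E
python3 - <<'E'
from h import *
np.set_printoptions(precision=4,suppress=True)
w=cam("wrist");st=ctrl.get_state();print(st["position"],w["origin"])
e=eyepx(w,(.561,-.047,.075));print(e,plane(w,(321,67.8),.075))
g=cv2.cvtColor(w["img"],cv2.COLOR_BGR2GRAY)
t=cam("top");s=cam("scene")
print(tri((w,(321,67.8)),(t,(333.5,252)),(s,(305,272))))
cs=(145+8,106),(478+8,110)
a,b=[plane(w,c,.12) for c in cs];print((a+b)/2,np.arctan2(-(a-b)[0],(a-b)[1]))
E
```

```text
[ 0.4466 -0.0219  0.2606] [ 0.5226 -0.0381  0.4234]
(np.float64(321.0), np.float64(67.5), np.int32(17), np.int32(18)) [ 0.5607 -0.0473  0.075 ]
(array([ 0.5601, -0.0479,  0.0815]), np.float64(0.0015725293488798192))
[ 0.5295 -0.0396  0.12  ] -0.2234770249749649
```

Request:
jog_arm(rows="0 0 4 0 0 0 1;0 0 4.5 0 0 0 1;0 0 0 0 0 0 1;2.5 0 0 0 0 0 1;2.5 0 0 0 0 0 1")

```text
time: 12.58
position: [0.4967, -0.0338, 0.178]
tool_rot: [3.123, -0.335, 0.003]
ft_force: [-2.5, 0.3, 1.0]
grip_width: 0.0
grip_force: 0.8
```

Request:
jog_arm(rows="2 0 0 0 0 0 1;0 0 0 0 0 0 1;0 0 0 0 0 0 1")

```text
time: 12.95
position: [0.5149, -0.0379, 0.1765]
tool_rot: [3.123, -0.335, 0.001]
ft_force: [0.6, -0.1, -0.5]
grip_width: 0.005
grip_force: 0.0
```

Request:
jog_arm(rows="0 0 -1.1 0 0 0 1;2.6 0 0 0 0 0 1;1.4 0 0 0 0 0 1;1.2 0 0.4 0 0 0 1;1.4 0 1 0 0 0 1")

```text
time: 13.58
position: [0.5799, -0.0523, 0.1728]
tool_rot: [3.123, -0.336, 0.001]
ft_force: [-0.7, -0.2, 0.0]
grip_width: 0.003
grip_force: 0.3
```

Request:
jog_arm(rows="1.1 0 1.6 0 0 0 1;0.6 0 1.8 0 0 0 1;0 0 0.8 0 0 0 1;0 0 0 0 0 0 1;0 0 0 0 0 0 1")

```text
time: 14.2
position: [0.5961, -0.0557, 0.131]
tool_rot: [3.123, -0.335, 0.001]
ft_force: [0.3, 0.2, 0.8]
grip_width: 0.01
grip_force: 0.0
```

```bash
python3 - <<'E'
from h import *
np.set_printoptions(precision=4,suppress=True)
st=ctrl.get_state();p=st["position"];H=np.array([.5353,-.0416,.122]);d=p-H;y=-.2214
print(p,d[0]*np.cos(y)+d[1]*np.sin(y),-d[0]*np.sin(y)+d[1]*np.cos(y),d[2],st["ft_force"])
s=cam("scene","s7")
cv2.imwrite("pics/s7c.png",cv2.resize(s["img"][180:330,200:400],None,fx=4,fy=4,interpolation=2))
E
```

```text
[ 0.5961 -0.0557  0.131 ] 0.06237089099491799 -0.0003917991950003058 0.009019648805557001 [0.3244 0.1582 0.7774]
```

View pics/s7c.png

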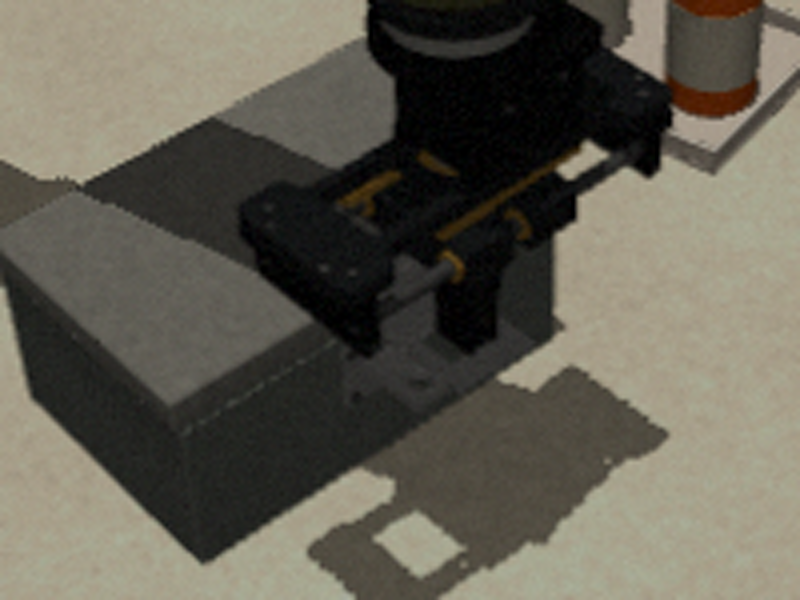

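Request:
jog_arm(rows="0 0 -2.5 0 0 0 1;-2.9 0 0 0 0 0 1;0 0 0 0 0 0 1;0 0 2.5 0 0 0 1;0 0 1.3 0 0 0 1")

```text
time: 14.88
position: [0.568, -0.0499, 0.1172]
tool_rot: [3.123, -0.336, 0.001]
ft_force: [-0.7, -0.3, 3.3]
grip_width: 0.009
grip_force: 1.3
```

Request:
jog_arm(rows="-0.2 0 0.8 0 0 0 1;-0.5 0 0.5 0 0 0 1;-0.5 0 0.4 0 0 0 1;0 0 0 0 0 0 1;0 0 0 0 0 0 1")

```text
time: 15.5
position: [0.5556, -0.047, 0.1005]
tool_rot: [3.123, -0.336, -0.001]
ft_force: [0.7, -0.3, 0.1]
grip_width: 0.006
grip_force: 0.3
```

```bash
cat >> h.py <<'E'
def rel():
    st=ctrl.get_state();p=st["position"];d=p-np.array([.5353,-.0416,.122]);y=-.2214
    return np.round([d[0]*np.cos(y)+d[1]*np.sin(y),-d[0]*np.sin(y)+d[1]*np.cos(y),d[2]],4),st["ft_force"].round(2)
E
python3 -c "
from h import *
print(rel())"
```

```text
(array([ 0.021 , -0.0009, -0.0215]), array([ 0.75, -0.29,  0.1 ]))
```

Now down a little and press toward the box.

Request:
jog_arm(rows="-0.4 0 0.3 0 0 0 1;-0.4 0 0.1 0 0 0 1;-0.3 0 0 0 0 0 1;0 0 0 0 0 0 1;0 0 0 0 0 0 1")

```text
time: 16.12
position: [0.5477, -0.0452, 0.097]
tool_rot: [-3.123, 0.336, -0.01]
ft_force: [8.8, -0.6, -4.8]
grip_width: 0.01
grip_force: 4.5
```

```bash
python3 -c "
from h import *
print(rel())"
```

```text
(array([ 0.0129, -0.0008, -0.025 ]), array([ 8.76, -0.63, -4.8 ]))
```

Request:
jog_arm(rows="0.4 0 0 0 0 0 1;0 0 0 0 -0.15 0 1;-0.3 0 0 0 0 0 1;-0.3 0 0 0 0 0 1;-0.3 0 0 0 0 0 1")

```text
time: 16.75
position: [0.5464, -0.0457, 0.0976]
tool_rot: [-3.102, 0.335, 0.208]
ft_force: [20.3, -4.4, -13.9]
grip_width: 0.003
grip_force: 10.6
```

Request:
jog_arm(rows="-0.2 0 0 0 0 0 1;0 0 0 0 0 0 1;0 0 0 0 0 0 1")

```text
time: 17.12
position: [0.5464, -0.0458, 0.0984]
tool_rot: [-3.102, 0.336, 0.2]
ft_force: [22.3, -5.3, -14.8]
grip_width: 0.005
grip_force: 11.1
```

```bash
python3 -c "
from h import *
print(rel())"
```

```text
(array([ 0.0117, -0.0016, -0.0236]), array([ 22.35,  -5.28, -14.78]))
```

Request:
jog_arm(rows="1 0 0 0 0 0 1;2 0 -1 0 0.15 0 1;0 0 -5 0 0 0 1;0 0 -5 0 0 0 1;-3 0 -4 0 0 0 1")

```text
time: 17.75
position: [0.5389, -0.0433, 0.2451]
tool_rot: [-3.124, 0.336, -0.0]
ft_force: [-0.7, -0.1, 0.8]
grip_width: 0.006
grip_force: 0.0
```

Request:
jog_arm(rows="-4 0 0 0 0 0 1;0 0 0 0 0 0 -1;0 0 0 0 0 0 -1;0 0 0 0 0 0 -1;0 0 0 0 0 0 -1")

```text
time: 18.38
position: [0.5008, -0.0351, 0.243]
tool_rot: [-3.123, 0.336, 0.002]
ft_force: [-0.2, -0.1, -0.2]
grip_width: 0.375
grip_force: 0.0
```

```bash
python3 - <<'E'
from h import *
np.set_printoptions(precision=4,suppress=True)
w=cam("wrist","w8");s=cam("scene");st=ctrl.get_state();print(rel(),w["origin"],R.from_rotvec(st["tool_rot"]).as_matrix())
p=proj(w,(.5607,-.0473,.075));print(p);e=eyepx(w,(.5607,-.0473,.075),20);print(e)
if e: print(plane(w,e[:2],.075))
c=proj(w,(.5607,-.0473,.075)).astype(int)
cv2.imwrite("pics/b.png",np.hstack([cv2.resize(w["img"][c[1]-40:c[1]+40,c[0]-40:c[0]+40],(400,400),interpolation=2),cv2.resize(s["img"][230:310,265:345],(400,400),interpolation=2)]));print(c)
E
```

```text
(array([-0.0352, -0.0012,  0.1211]), array([-0.75,  0.9 , -0.5 ])) [ 0.5769 -0.0517  0.4057] [[ 0.9771 -0.2126 -0.0009]
 [-0.2126 -0.9771  0.0007]
 [-0.001  -0.0005 -1.    ]]
[318.9351 139.0026]
(np.float64(319.5), np.float64(139.5), np.int32(16), np.int32(18))
[ 0.5602 -0.0477  0.075 ]
[318 139]
```

View pics/b.png

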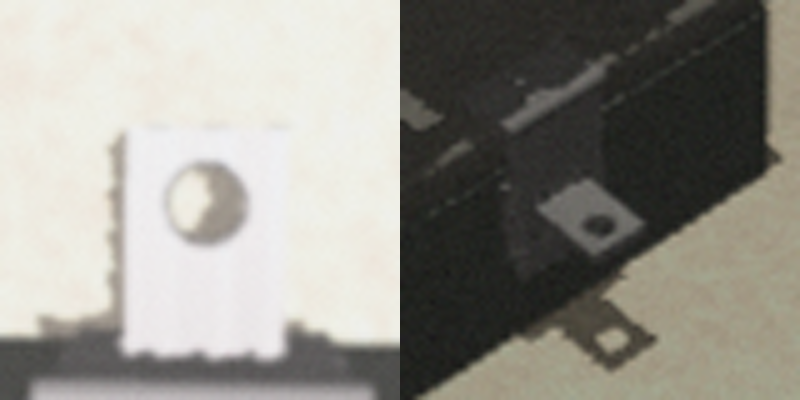

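Left: eye centred at (319.2,139.6) full-frame, strap home behind the staple; right: the strap hangs flat on the front with the staple through its slot. Now to the pin.

Request:
jog_arm(rows="-0.2 5.4 0 0 0 0 -1;-0.2 5.4 0 0 0 0 -1;-0.2 5.4 0 0 0 0 -1;-0.2 5.4 0 0 0 0 -1;-0.2 5.2 0 0 0 0 -1")

```text
time: 19.1
position: [0.4333, -0.2967, 0.2435]
tool_rot: [3.123, -0.336, 0.0]
ft_force: [0.3, 0.0, -0.0]
grip_width: 0.976
grip_force: 0.0
```

Request:
jog_arm(rows="0 0 3 0 0 0 -1;0 0 0 0 0 0 -1;0 0 0 0 0 0 -1;0 0 0 0 0 0 -1")

```text
time: 19.6
position: [0.4348, -0.2944, 0.2149]
tool_rot: [3.123, -0.333, 0.003]
ft_force: [0.3, -0.1, -0.3]
grip_width: 0.999
grip_force: 0.0
```

```bash
cat >> h.py <<'E'
def pinpx(w,X,h=40):
    p=proj(w,X).round().astype(int); y0,x0=max(p[1]-h,0),p[0]-h
    g=cv2.cvtColor(w["img"],cv2.COLOR_BGR2GRAY)[y0:p[1]+h,x0:p[0]+h]
    n,l,s,c=cv2.connectedComponentsWithStats((g<60).astype(np.uint8))
    return [(s[i].tolist(),(c[i]+[x0,y0]).round(1).tolist()) for i in range(1,n) if s[i,4]>60],(x0,y0)
E
python3 - <<'E'
from h import *
np.set_printoptions(precision=4,suppress=True)
w=cam("wrist","w9");st=ctrl.get_state();print(st["position"],w["origin"])
print(proj(w,(.4865,-.305,.09)),pinpx(w,(.4865,-.305,.09)))
c=proj(w,(.4865,-.305,.09)).astype(int)
g=cv2.cvtColor(w["img"],cv2.COLOR_BGR2GRAY)[c[1]-44:c[1]+44:4,c[0]-44:c[0]+44:3]
print(c);[print("".join("%4d"%x for x in r)) for r in g]
# eye height check
s=cam("scene");t=cam("top")
w8=dict(w);w8["origin"]=np.array([.5769,-.0517,.4057])
Rr=R.from_rotvec(st["tool_rot"]).inv()*R.from_rotvec(w["orientation"])
w8["orientation"]=(R.from_matrix([[.9771,-.2126,-.0009],[-.2126,-.9771,.0007],[-.001,-.0005,-1]])*Rr).as_rotvec()
print("eye",tri((w8,(319.3,139.5)),(s,(304.8,275)),(t,(333.5,252))),tri((w8,(319.3,139.5)),(s,(304.8,275))))
E
```

```text
[ 0.4347 -0.2945  0.2148] [ 0.5106 -0.3105  0.3777]
[318.9458 154.8488] ([], (np.int64(279), np.int64(115)))
[318 154]
 209 208 206 202 203 210 208 210 211 205 209 210 212 205 196 180 176 171 172 171 172 175 179 180 178 184 209 210 209 205
 209 206 206 208 209 211 209 203 195 189 179 169 167 172 170 174 173 175 181 179 182 183 182 184 183 183 206 208 208 207
 203 201 194 186 174 167 168 166 169 170 173 174 177 178 180 179 184 185 184 181 181 181 183 182 183 181 198 208 209 209
 191 166 170 171 170 173 176 176 181 182 183 183 181 182 179 181 181 181 181 181 181 185 182 184 182 178 183 204 208 206
 205 181 181 180 182 179 182 182 182 183 181 180 183 185 183 183 181 182 183 176 172 170 167 169 166 169 173 210 210 209
 212 186 179 183 181 181 185 184 182 184 182 181 180 181 180 177 174 168 165 165 164 167 169 168 171 170 174 205 206 203
 206 196 182 183 184 181 181 179 180 177 175 169 166 166 164 164 168 167 167 167 166 165 168 168 169 170 175 197 208 208
 210 206 181 174 176 176 174 171 170 170 169 167 162 164 140 118 147 164 171 167 168 168 167 168 167 162 163 179 206 211
 203 210 180 
[... 1129 characters left out ...]
174 178 177 176 177 178 177 180 176 177 177 177 177 176 174 164 169
 126 130 123 120 125 157 171 175 176 174 177 177 175 177 176 173 175 174 176 175 175 175 174 167 159 147 129 128 128 128
 127 127 128 129 126 120 105 118 108 115 122 156 152 146 124 152 158 149 139 142 133 125 128 128 124 126 126 125 123 125
 121 123 126 129 129 129 104 103 102 103 104 113 115 123 125 127 129 125 130 125 126 127 126 125 128 127 125 121 124 127
 122 129 127 127 127 125 118 121 122 120 125 122 124 128 122 127 135 128 132 137 130 134 136 136 127 132 127 124 124 133
eye (array([ 0.5606, -0.0485,  0.0742]), np.float64(0.0011007400980522985)) (array([ 0.5602, -0.0475,  0.073 ]), np.float64(2.4820917015799575e-05))
```

```bash
sed -i 's/g<60/g<95/' h.py; python3 - <<'E'
from h import *
np.set_printoptions(precision=4,suppress=True)
w=cam("wrist");X=(.4865,-.305,.09);r=pinpx(w,X,30);print(r)
b=min(r[0],key=lambda q:np.hypot(*(np.array(q[1])-proj(w,X))))[0];x,y=r[1][0]+b[0]+(b[2]-1)/2,r[1][1]+b[1]+(b[3]-1)/2
P=plane(w,(x,y),.09);print((x,y),P)
t=cam("top");s=cam("scene");
for d,n in((t,"top"),(s,"scene")): print(n,proj(d,P),pinpx(d,P,12))
st=ctrl.get_state();print(totool(P-st["position"]))
E
```

```text
([([17, 14, 28, 29, 602], [318.3, 152.1])], (np.int64(288), np.int64(124)))
(np.float64(318.5), np.float64(152.0)) [ 0.488  -0.3054  0.09  ]
top [461.0383 285.2141] ([([0, 0, 24, 24, 511], [459.7, 285.7])], (np.int64(449), np.int64(273)))
scene [182.87   339.8648] ([([0, 0, 24, 24, 486], [182.4, 338.4])], (np.int64(171), np.int64(328)))
[ 5.4963 -0.1091 12.398 ]
```

Request:
jog_arm(rows="2.7 -0.1 0 0 0 0 -1;2.75 0 0 0 0 0 -1;0 0 4 0 0 0 -1;0 0 4 0 0 0 -1;0 0 0 0 0 0 -1")

```text
time: 20.52
position: [0.4849, -0.3041, 0.1304]
tool_rot: [-3.12, 0.335, 0.01]
ft_force: [0.1, -0.5, 0.7]
grip_width: 1.002
grip_force: 0.0
```

Request:
jog_arm(rows="0 0 0 0 0 0 -1;0 0 0 0 0 0 -1")

```text
time: 20.78
position: [0.4885, -0.3062, 0.1359]
tool_rot: [3.122, -0.336, 0.005]
ft_force: [-0.1, -0.3, 1.4]
grip_width: 1.004
grip_force: 0.0
```

```bash
python3 - <<'E'
from h import *
np.set_printoptions(precision=4,suppress=True)
w=cam("wrist");X=(.4878,-.3054,.09);st=ctrl.get_state();print(st["position"],totool(np.array(X)-st["position"]))
p=proj(w,X);print(p);print(pinpx(w,X,45))
c=p.astype(int);g=cv2.cvtColor(w["img"],cv2.COLOR_BGR2GRAY)[c[1]-40:c[1]+40:5,c[0]-60:c[0]+60:4]
[print("".join("%4d"%x for x in r)) for r in g]
E
```

```text
[ 0.4884 -0.3061  0.1357] [-0.0824 -0.0598  4.566 ]
[318.7069 264.919 ]
([([0, 0, 87, 65, 3390], [310.9, 250.9])], (np.int64(274), np.int64(220)))
 122 119 110 104 103 102 100 104 102 100 104 102  99  95  94  90  91  90  93  91  93  94  92  92  94 100 105 126 125 122
 116 122 118  98 101  99 100  96  96  95  97  89  86  89  90  84  82  84  89  89  95 138 146 159 159 158 152 124 123 124
 118 123 121 101  96  93  93  89  88  86  90  92  83  83  78  54  68  82  79  85  90 151 150 148 149 153 155 120 126 124
 124 116 121 102  90  84  86  87  90  88  90  87  77  31  33  34  30  33  46  83  90 148 153 153 155 157 158 132 121 120
 125 117 121 116  90  88  87  86  86  82  82  85  35  31  29  35  30  34  33  74  92 129 161 161 162 161 159 143 120 124
 118 118 114 118  82  79  83  79  80  86  86  86  29  27  31  33  37  32  29  43  93 106 157 156 154 159 159 155 124 125
 118 117 120 121 105  85  90  88  87  89  89  79  25  34  38  30  31  33  34  35  94 100 159 162 164 163 164 162 122 126
 119 117 117 118 119  88  88  90  92  91  86  69  32  35  29  30  35  30  33  34  95 122 161 159 164 159 1
[... 282 characters left out ...]
 93  94  95  98  97  92  34  37  33  33  36  37  33  89 102 168 167 168 170 168 168 170 129 128
 124 119 119 121 117 122  96  92  95  97  93  96  94  78  37  35  37  52  94  99 114 160 158 146 162 161 149 138 159 155
 122 117 118 120 117 121 104  96  99  99 100  96  99  98  96  97  95  97  96  99 106 132 154 184 198 197 198 198 201 201
 118 120 120 118 119 124 115  95  94  94  96  97  99  97 108 140 162 185 192 199 201 198 200 198 201 198 198 196 200 199
 122 121 119 121 117 110 114  97 103 106 115 118 117 133 197 200 200 201 196 195 202 202 201 196 200 198 195 200 198 196
 120 124 123 121 124 118 119 118 118 124 118 118 122 192 194 194 197 193 198 196 198 197 194 199 200 202 198 201 202 200
```

Request:
jog_arm(rows="-0.1 0 3 0 0 0 -1;0 0 3 0 0 0 -1;0 0 1.5 0 0 0 -1;0 0 0 0 0 0 -1;0 0 0 0 0 0 -1")

```text
time: 21.45
position: [0.4873, -0.3057, 0.06]
tool_rot: [3.123, -0.336, 0.003]
ft_force: [-1.0, 0.2, 0.1]
grip_width: 0.999
grip_force: 0.0
```

Request:
jog_arm(rows="0 0 0 0 0 0 1;0 0 0 0 0 0 1;0 0 0 0 0 0 1;0 0 0 0 0 0 1;0 0 0 0 0 0 1", force=25)

```text
time: 22.08
position: [0.4863, -0.3052, 0.0586]
tool_rot: [3.124, -0.336, -0.0]
ft_force: [0.7, 0.2, 0.2]
grip_width: 0.518
grip_force: 0.0
```

Request:
jog_arm(rows="0 0 0 0 0 0 1;0 0 0 0 0 0 1;0 0 0 0 0 0 1;0 0 0 0 0 0 1")

```text
time: 22.58
position: [0.4863, -0.3052, 0.0586]
tool_rot: [3.123, -0.336, -0.0]
ft_force: [-0.1, -0.2, 0.5]
grip_width: 0.219
grip_force: 25.0
```

Request:
jog_arm(rows="0 0 -2 0 0 0 1;0 0 -3 0 0 0 1;0 0 -3.5 0 0 0 1;0 0 -3.5 0 0 0 1;0 0 -3.2 0 0 0 1")

```text
time: 23.2
position: [0.4863, -0.3051, 0.2118]
tool_rot: [3.123, -0.336, 0.0]
ft_force: [-0.1, -0.8, -1.4]
grip_width: 0.22
grip_force: 25.0
```

Request:
jog_arm(rows="0.3 -5 0 0 0 0 1;0.3 -5 0 0 0 0 1;0.3 -5 0 0 0 0 1;0.3 -5 0 0 0 0 1;0.3 -5 0 0 0 0 1")

```text
time: 23.82
position: [0.5542, -0.0626, 0.2106]
tool_rot: [3.123, -0.336, 0.0]
ft_force: [0.3, -0.7, -1.0]
grip_width: 0.22
grip_force: 25.0
```

Request:
jog_arm(rows="0.1 -1.6 0 0 0 0 1;0 0 0 0 0 0 1;0 0 0 0 0 0 1;0 0 0 0 0 0 1")

```text
time: 24.32
position: [0.5581, -0.0509, 0.2104]
tool_rot: [3.122, -0.341, -0.001]
ft_force: [0.1, -0.3, -0.7]
grip_width: 0.224
grip_force: 25.0
```

```bash
python3 - <<'E'
from h import *
np.set_printoptions(precision=4,suppress=True)
w=cam("wrist","w11");st=ctrl.get_state();T=R.from_rotvec(st["tool_rot"]);print(st["position"],T.as_matrix()[:,2],T.as_matrix()[:,0],st["grip_width"])
print(totool(np.array([.559,-.0473,.136])-st["position"]))
P=lambda *v: proj(w,st["position"]+T.apply(v))
print("head underside",P(.0014,0,.0066),"shank tip",P(.0014,0,.0506),"eye",proj(w,(.5604,-.0476,.075)))
g=cv2.cvtColor(w["img"],cv2.COLOR_BGR2GRAY)
c=P(.0014,0,.03).astype(int);print(c)
[print(y,"".join("%4d"%x for x in g[y,c[0]-40:c[0]+40:3])) for y in range(c[1]-60,c[1]+60,4)]
E
```

```text
[ 0.5582 -0.0505  0.2105] [-0.0002 -0.0006 -1.    ] [ 0.9765 -0.2153 -0.0001] 0.2230180472774808
[ 0.008  -0.335   7.4508]
head underside [319.1466 290.1887] shank tip [319.2401 258.014 ] eye [314.9497 220.7269]
[319 271]
211  149 151 152 147 147 151 144 124 121 122 118 115 120 123 117 117 119 123 148 151 224 234 235 234 234 234 233
215  155 150 147 152 151 149 140 120 117 122 126 150 150 142 116 113 117 124 154 155 211 237 236 233 233 235 229
219  149 148 151 151 152 153 144 121 119 117 152 156 152 149 137 116 118 122 151 155 234 233 237 232 232 234 236
223  148 151 149 144 150 150 140 120 119 108 140 151 151 150 119 113 117 124 152 145 219 234 237 235 235 235 229
227  151 152 147 148 146 147 139 119 115 118 107 104 111 103 113 117 118 122 152 151 233 237 236 236 232 235 230
231  141 140 137 146 145 151 139 119 117 120 118 115 118 119 115 115 117 122 147 146 217 232 230 236 231 235 224
235   69  67  65  72  67  70  85 119 116 120 117 117 116 120 115 116 115 110  72  68  75  70  73  75  71  78  79
239   69  67  66  79  84  83  92 120 119 118 119 118 115 119 117 118 117 112  80  82  8
[... 1811 characters left out ...]
17  26  20  23  21  22
307   23  26  22  23  16  14  20  16  11  23  16  16  21  22  16  17   9  16  18  18  15  24  20  26  23  22  20
311   14  24  22  19  19  16  16  17  14  20  13  18  13  25  26  20  21  14  14   5  15  22  19  20  22  20  22
315   19  18  24  23  16  21  16  15  24  14  20  28  24  22  18  28  18  22  21  16  22  20  23  28  17  24  14
319   17  20  22  21  24  19   9  20  27  17  22  23  21  22  28  18  22  25  20  19  18  15  16  20  21  22  25
323   13  30  20  22  17  17  16  21  20  21  15  23  21  20  13  26  20  17  21  22  23  12  18  25  17  19  23
327   35  31  34  40  37  40  35  35  42  34  40  34  32  39  34  35  34  38  37  36  35  31  33  36  37  34  38
```

```bash
python3 - <<'E'
from h import *
np.set_printoptions(precision=1,suppress=True)
w=cam("wrist");st=ctrl.get_state();T=R.from_rotvec(st["tool_rot"])
P=lambda *v: proj(w,st["position"]+T.apply(v))
for o in(-.001,0,.0014,.003): print(o,"disc front bottom",P(o+.011,0,.0066),"top",P(o+.011,0,.0026),"grip front at disc",P(o+.01,0,.0026),"shank front tip",P(o+.004,0,.044))
g=cv2.cvtColor(w["img"],cv2.COLOR_BGR2GRAY)
for y in range(256,292): print(y,"".join("%4d"%x for x in g[y,292:350:2]))
E
```

```text
-0.001 disc front bottom [319.1 272.9] top [319.1 276.2] grip front at disc [319.1 278.3] shank front tip [319.2 259.4]
0 disc front bottom [319.1 270.8] top [319.1 274.1] grip front at disc [319.1 276.2] shank front tip [319.2 257.6]
0.0014 disc front bottom [319.1 267.9] top [319.1 271.2] grip front at disc [319.1 273.3] shank front tip [319.2 255.2]
0.003 disc front bottom [319.1 264.6] top [319.1 267.8] grip front at disc [319.1 269.9] shank front tip [319.2 252.5]
256   81  80  79  81  82  81  83  83  82  81  81  77  82  80  80  83  84  83  83  81  80  78  82  79  81  81  83  77  67
257   79  80  81  78  81  81  82  80  79  76  80  82  78  77  79  78  78  79  81  83  84  84  81  81  83  82  80  75  67
258   81  78  79  78  77  76  79  78  78  79  83  81  78  82  83  80  81  80  77  83  81  82  80  83  81  78  82  75  68
259   78  79  82  81  81  82  80  80  83  83  82  76  78  77  82  80  81  79  82  82  79  83  79  81  80  79  81  77  67
260   83  81  80  84  81  81  83  80  80  79  77  73  78  82  84  81  80  77  81  79  84  82  81  84  82  79  81  79  67
261   81  78  81  81 
[... 3029 characters left out ...]
 59  20  19  17  20  19  24  24  15  14  23  14  17  32  20  23  17  18  71 103  56  22  23  28
287   26  23  22  79  89  38  22  18  21  15  23  21  26  22  19  18  22  25  21  21  20  22  18  57  98  59  23  23  26
288   20  22  26  72  70  30  26  22  27  16  24  21  21  19  25  25  22  19  21  16  23  19  16  39  90  57  27  29  27
289   32  17  24  67  49  26  17  19  22  16  23  17  23  16  21  20  15  19  17  20  25  19  16  27  76  58  24  26  25
290   23  26  25  56  25  26  14  25  24  16  18  19  19  21  17  14  20  23  25  14  22  23  17  19  64  54  26  29  22
291   22  23  29  52  28  21  21  20  20  21  18  16  22  23  25  22  15  19  13  15  15  24  19  23  56  49  25  24  28
```

Request:
jog_arm(rows="0.1 -0.35 2 0 0 0 1;0 0 3 0 0 0 1;0 0 2.2 0 0 0 1;0 0 0 0 0 0 1;0 0 0 0 0 0 1")

```text
time: 25.05
position: [0.5608, -0.0458, 0.1396]
tool_rot: [3.123, -0.337, 0.002]
ft_force: [0.7, 0.0, -0.7]
grip_width: 0.226
grip_force: 25.0
```

Request:
jog_arm(rows="0 0 0 0 0 0 1;0 0 0 0 0 0 1")

```text
time: 25.3
position: [0.5607, -0.0455, 0.1395]
tool_rot: [3.123, -0.336, 0.002]
ft_force: [0.0, 0.6, -0.1]
grip_width: 0.22
grip_force: 25.0
```

```bash
python3 - <<'E'
from h import *
np.set_printoptions(precision=4,suppress=True)
w=cam("wrist","w12");st=ctrl.get_state();T=R.from_rotvec(st["tool_rot"]);print(st["position"],T.as_matrix()[:,2],st["ft_force"])
print(totool(np.array([.5597,-.0474,.136])-st["position"]))
g=cv2.cvtColor(w["img"],cv2.COLOR_BGR2GRAY)
p=proj(w,(.5604,-.0476,.075));P=lambda *v: proj(w,st["position"]+T.apply(v));print("eye",p,"tip",P(.0007,0,.0506),"discfront",P(.0117,0,.0066))
c=p.astype(int)
for y in range(c[1]-36,c[1]+40,2): print(y,"".join("%4d"%x for x in g[y,c[0]-40:c[0]+42:3]))
E
```

```text
[ 0.5606 -0.0455  0.1393] [ 0.0012 -0.0004 -1.    ] [0.385  0.5267 0.0622]
[-0.0477  0.203   0.3281]
eye [323.3147 252.3562] tip [319.8839 259.2674] discfront [319.9102 269.3939]
216  151 153 151 147 151 155 153 153 154 157 156 153 160 156 147 154 153 153 149 153 155 154 158 226 237 237 237 238
218  153 153 151 148 151 151 155 151 150 152 155 156 154 154 155 155 152 150 151 154 153 152 160 230 237 236 237 236
220  149 149 150 154 151 151 152 150 148 151 156 155 149 151 154 148 145 145 146 157 152 151 180 236 237 238 236 234
222  149 146 146 152 150 151 148 145 151 153 155 153 146 151 153 151 145 145 148 151 150 156 179 235 235 238 235 235
224  150 149 146 151 147 149 149 146 153 154 154 154 151 153 153 149 143 143 147 152 153 158 165 233 235 236 237 236
226  150 150 149 148 144 147 146 148 152 151 151 152 153 148 149 148 147 144 148 152 153 157 158 235 236 237 237 237
228  147 150 149 146 143 149 151 152 149 150 148 149 149 146 147 145 147 147 154 153 154 159 160 230 235 237 235 237
230  152 150 148 145 145 148 143 137 136 132 135 134 138 135 134 134 138 142 145 146 148 159 168 228 2
[... 2824 characters left out ...]
80   23  30  43  38  41  68  84 104  84  47  29  27  24  27  28  29  70 105  96  93  62  42  46  38  27  28  33  61
282   27  26  27  34  27  66 102  90  30  19  30  29  23  22  24  19  30  69 105  86  36  28  33  37  29  34  21  58
284   19  22  30  32  29  78 105  52  24  18  25  18  24  27  21  25  24  31  79 102  31  34  30  31  27  23  30  48
286   24  26  29  31  26  81  84  29  29  30  24  26  25  28  25  29  26  26  47 103  38  31  27  30  30  25  29  33
288   23  28  27  31  27  74  53  21  26  20  21  20  20  23  29  28  29  27  25  89  35  30  32  35  30  26  26  31
290   23  28  30  29  30  57  27  20  27  27  23  26  23  20  25  24  25  26  28  66  38  30  31  31  24  28  19  23
```

Request:
jog_arm(rows="-0.05 0.2 0.2 0 0 0 1;0 0 0 0 0 0 1;0 0 0 0 0 0 1")

```text
time: 25.72
position: [0.5592, -0.0474, 0.1365]
tool_rot: [3.124, -0.336, -0.0]
ft_force: [0.4, 1.1, -0.9]
grip_width: 0.223
grip_force: 25.0
```

```bash
python3 - <<'E'
from h import *
np.set_printoptions(precision=4,suppress=True)
st=ctrl.get_state();print(st["position"],R.from_rotvec(st["tool_rot"]).as_matrix()[:,2],totool(np.array([.5598,-.0475,.136])-st["position"]))
E
```

```text
[ 0.5592 -0.0474  0.1365] [-0.0002 -0.0001 -1.    ] [ 0.0617 -0.0026  0.0503]
```

Request:
jog_arm(rows="0.06 0 0.7 0 0 0 1;0 0 0.8 0 0 0 1;0 0 0.8 0 0 0 1;0 0 0 0 0 0 1;0 0 0 0 0 0 1")

```text
time: 26.35
position: [0.5599, -0.0474, 0.1136]
tool_rot: [-3.124, 0.336, 0.0]
ft_force: [0.3, -0.4, -0.7]
grip_width: 0.22
grip_force: 25.0
```

Request:
jog_arm(rows="0 0 1 0 0 0 1;0 0 1 0 0 0 1;0 0 0.9 0 0 0 1;0 0 0 0 0 0 1;0 0 0 0 0 0 1")

```text
time: 26.98
position: [0.56, -0.0474, 0.0846]
tool_rot: [-3.124, 0.336, -0.0]
ft_force: [-0.1, 0.2, -1.4]
grip_width: 0.222
grip_force: 25.0
```

Request:
jog_arm(rows="0 0 0.25 0 0 0 1;0 0 0 0 0 0 1;0 0 0 0 0 0 1")

```text
time: 27.35
position: [0.5599, -0.0475, 0.0822]
tool_rot: [3.123, -0.336, 0.0]
ft_force: [-0.2, -1.1, -0.2]
grip_width: 0.224
grip_force: 25.0
```

Request:
jog_arm(rows="0 0 0 0 0 0 -0.2;0 0 0 0 0 0 -0.2;0 0 0 0 0 0 -0.2;0 0 0 0 0 0 -0.2;0 0 0 0 0 0 -0.2")

```text
time: 27.98
position: [0.5599, -0.0475, 0.0821]
tool_rot: [3.123, -0.336, -0.0]
ft_force: [0.8, -0.1, -0.3]
grip_width: 0.589
grip_force: 0.0
```

Request:
jog_arm(rows="0 0 -2 0 0 0 -0.2;0 0 -4 0 0 0 -0.2;0 0 -4 0 0 0 -0.2;-3 0 -3 0 0 0 -0.2;-4 0 0 0 0 0 -0.2")

```text
time: 28.6
position: [0.4929, -0.0322, 0.2148]
tool_rot: [-3.123, 0.335, -0.008]
ft_force: [-0.7, 0.8, 0.6]
grip_width: 0.6
grip_force: 0.0
```

Request:
jog_arm(rows="0 0 0 0 0 0 -0.2;0 0 0 0 0 0 -0.2;0 0 0 0 0 0 -0.2")

```text
time: 28.98
position: [0.4921, -0.0328, 0.2118]
tool_rot: [-3.123, 0.336, 0.0]
ft_force: [-0.1, -0.3, 0.5]
grip_width: 0.601
grip_force: 0.0
```

```bash
python3 - <<'E'
from h import *
np.set_printoptions(precision=4,suppress=True)
w=cam("wrist","w13");s=cam("scene","s13");t=cam("top","t13");X=(.5604,-.0476,.113)
st=ctrl.get_state();print(st["position"],st["ft_force"])
for n,d,h in(("w",w,30),("t",t,12),("s",s,16)): print(n,"pred top",proj(d,X),"disc",proj(d,(.5604,-.0476,.077)),pinpx(d,X,h))
# tub, hasp change vs before
for n,X in(("tub",(.4255,.322,.139)),): print(n,proj(s,X),proj(t,X))
g=cv2.cvtColor(w["img"],cv2.COLOR_BGR2GRAY);c=proj(w,(.5604,-.0476,.095)).astype(int)
for y in range(c[1]-40,c[1]+48,4): print(y,"".join("%4d"%x for x in g[y,c[0]-40:c[0]+42:4]))
E
```

```text
[ 0.4918 -0.0326  0.2117] [ 0.8234 -0.1684 -0.325 ]
w pred top [319.8325 130.7169] disc [319.8414 129.1647] ([([15, 15, 29, 29, 600], [318.9, 130.5])], (np.int64(290), np.int64(101)))
t pred top [333.0642 249.1014] disc [332.5715 251.8998] ([([0, 0, 24, 24, 576], [332.5, 248.5])], (np.int64(321), np.int64(237)))
s pred top [304.1062 260.4224] disc [304.8083 273.65  ] ([([0, 0, 32, 32, 892], [304.8, 260.5])], (np.int64(288), np.int64(244)))
tub [349.0835 142.4803] [139.6228 318.8912]
89  235 239 238 236 236 238 237 238 238 238 238 238 237 237 239 237 238 238 238 236 238
93  232 238 233 235 238 236 233 235 238 238 238 237 239 238 236 238 238 239 236 236 237
97  237 237 236 237 232 237 236 232 238 238 237 239 238 237 238 237 237 237 237 236 236
101  231 237 237 236 236 237 238 237 237 234 236 237 238 238 238 238 239 239 238 236 238
105  233 235 234 237 238 237 234 234 235 236 236 238 237 238 235 236 239 238 237 237 238
109  235 237 237 236 237 238 238 233 234 238 234 237 238 237 238 238 236 238 238 239 239
113  236 237 237 237 236 239 238 239 240 237 228 233 238 239 239 239 237 238 239 
[... 642 characters left out ...]
7 236 237 236 186 236 238 234 176 146 156 232 236 237 236 236 235 237 232 235
149  234 235 234 232 238 165 235 237 236 235 236 238 235 236 238 235 235 235 238 236 232
153  235 237 235 232 234 189 235 235 237 235 236 238 234 235 238 238 234 237 237 234 236
157  233 177 178 166 143 140 234 235 237 234 235 238 234 235 235 180 233 237 239 236 235
161  125 105  96  94  89 104 228 220 235 230 230 238 230 233 231  91  94 130 215 218 216
165   82  80  88  92  91  92  94  90  95  90  97  97  93 101 100  93  92  98  87  78  79
169   98 165 162 161 159 160 159 159 159 155 151 150 151 148 145 146 142 140 138 134  82
173  127 218 218 219 219 215 217 217 217 216 215 214 215 213 210 209 208 209 204 206  84
```

The pin's top sits within a pixel of where a seated pin should appear, so I'm handing the job in.

```bash
python3 -c "
from bench import ticket
print(ticket.close_job())"
```

```text
the job is handed in; nothing more can be done
None
```

The job is handed in, but the hand-in returned no verdict: the tub stands upright in the tray, the hasp hangs home over the staple, and the pin sits in the staple's eye, its top within a pixel of the predicted spot.

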